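# Unlock the blade caddy and hold the key turned

### The arm

A 6-joint arm with a two-finger parallel gripper is mounted at the origin on the work surface. World frame = base frame: x ahead of the robot, y to its left, z up, the work surface at z = 0. Lengths are in m, angles in rad, forces in N, time in s.
With the tool pointing down it reaches from about 0.35 to 0.975 m from the base axis. Payload 4.9 kg.
Tool frame: the origin (TCP) lies midway between the tips of the shut fingers; the grasp point (between the pads) lies 19 mm behind it; z points along the fingers, y is the line along which they close (so a half turn about z gives the same grasp; the last joint's range is limited). The gripper opens to 85 mm and grips with 20 to 120 N. Pads are 22 mm wide; open, the fingers measure 114 mm over their backs; the gripper's body (76 mm by 85 mm) begins 54 mm behind the grasp point. The pads swing forward as they close: fully open they stand 13 mm farther back than shut.
Start: joints at [1.092, 0.053, 1.613, -0, 1.476, -0.119], TCP at [0.22, 0.585, 0.231] pointing down, gripper open.
Joint ranges: [-3.01, 3.01], [-1.01, 2.22], [0.06, 2.58], [-1.02, 4.17], [0.09, 2.62], [-3.14, 3.14]. Speed limits (rad/s): [2.57, 2.57, 3.14, 3.14, 3.14, 3.14].

### API

Orientations are given as a rotation vector (axis times angle).
In Python, from station import ctrl gives the robot as it stands.
- The arm moves only by the tool step_arm, never from a script. Its argument "targets" is a list of rows, each an object with "travel": the shift along the world's x, y, z as a fraction of full scale, a list of three; "angular": the turn, a rotation vector about the world's x, y, z as a fraction of full scale, a list of three; "gripper": the opening, from 0 (shut) to 1 (fully open). In form: [{"travel": [x, y, z], "angular": [rx, ry, rz], "gripper": gripper}, ...]. A call has 1 to 10 rows; each row is the pose to reach, as a shift and turn from the pose commanded when the call began; what a row does not reach only later rows make up. Full scale, the value 1, is 0.6 m for a shift and pi/4 rad for a turn. A row lasts 1/10 s, in which the tool goes at most 50 mm and 8.59 degrees, less where a joint would pass 70% of its speed; a pose out of reach is approached as far as the arm can. A call with a number of a shift or a turn outside -1 to 1 is refused whole. A call with a gripper value outside its range is refused whole. The fingers move at their own pace and stop on an object; "squeeze" is the grip in N (left out, the last holds). Time passes only in rows, so rows that repeat a pose let the fingers close. It gives the time, the measured TCP pose, the force, the opening and the grip force at its end, in the units of the state.
- ctrl.get_obs(): the state, without advancing time (a new reading comes with each control period).
- ctrl.get_image(name): name is "side" or "top" or "wrist"; returns a dict with "img" (420x560x3 uint8, red, green, blue), "fx", "fy", "cx", "cy" (pixels), "D" ([k1, k2, p1, p2, k3] as OpenCV has them; the pictures are not rectified), "rvec" (rotation vector, rad) and "tvec" (3), from world to camera coordinates, as OpenCV has them. Camera axes: x right, y down, z forward; pixel columns grow to the right and rows downward; lengths in m; the calibration is good to about 2 mm. A picture is of the moment at which its call begins. There is no depth.
- ctrl.finish_job(): hands the job in; it is judged then, once.
The state is a dict: "t": time; "q": joint angles; "dq": joint speeds; "effort": joint torques, N m; "tool_pos": TCP position; "tool_rot": TCP orientation; "contact_force": force on the tool from outside, world axes, zero at the start; "wrist_torque": the same for the moment, N m; "opening": finger opening in m; "grip_force": force on a finger pad.
Only numpy, scipy, OpenCV 4.12 (cv2) and the standard library are available. Lean on these libraries where they do the work, as an engineer would, in place of code of your own. Each camera call takes 0.05 s, during which the arm holds its last target. There are 200 camera calls.

### The job

Take the green-headed key out of the birch key block and put it into the lock on the front deck of the plastic blade caddy; its wafers are sticky, so wiggle the key edge to edge in its keyway as it goes down, gently and without forcing it, until it is fully home. Then turn it a quarter turn clockwise, as seen from above, and keep holding it turned against the return spring so that I can lift the lid: finish with the key still in the lock, turned and in your grip. Leave the orange fridge key and the two jars where they are.

Things in the scene. Friction and masses are not known exactly. Their poses are not given: they have to be found in the camera images.
- caddy_key: Caddy key, 22 g: flat green head 28 mm wide (x), 10 mm thick (y), 30 mm tall, steel blade. Stands blade down in one slot of the key block, head on the block's top. Origin: middle of the head's underside (shoulder). z up towards the head, x across the blade's width, y through its thickness. Grip the head's two flat faces, fingertips 4 to 6 mm above the shoulder. Fits the lock either way round.
- key_tip (a point): Point of the green key's blade, on its axis 31 mm below the shoulder. Axes as the key's. From the shoulder down: a round neck, 3 mm thick and 10 mm long, then the blade, 10 mm wide and 3 mm thick, of which the last 5 mm are a V point in the width, sloped 45 degrees.
- fridge_key: Bystander: the mini fridge's key with a round orange head (34 mm across, 10 mm thick), loose in the other slot of the key block, 70 mm from the green key. Origin and axes as the green key's.
- key_block: Birch block fixed to the shelf, 55 mm (x) by 130 mm (y), 45 mm high; origin at the centre of its underside. Two slots, 6 mm (x) by 13 mm (y), 38 mm deep, at y = -35 and +35 mm; a key in it has its blade's width along the block's y. Which key stands in which slot varies.
- caddy: Light grey plastic caddy fixed to the shelf, 200 mm (x) by 260 mm (y), 120 mm high; slicing discs under a clear lid hinged at its far (+x) edge, with a 5 mm high finger lip at x = -22 mm. Origin at the centre of its underside. The lock is set upright in the flat front deck (68 mm strip on the -x side, top at 118 mm), its face at (-66, 0, 120) mm.
- keyway (a point): Centre of the lock's mouth, in its brass face (24 mm across, fixed, 2 mm above the deck, in a 38 mm steel ring). Axes as the caddy's: z up out of the lock, x along the keyway. A dish 19 (x) by 11 mm (y) narrows over 6 mm of depth to a slot 14 by 4.4 mm, so the blade has 2 mm play each way in x, 0.7 mm in y. Home: the key's shoulder on the face, key origin at this point.
- upper_wafer (a point): Nose of the upper sticky wafer, 14.5 mm below the lock face; it sticks 5 to 6 mm into the slot from the +x side. A straight push jams the key's V point on it. Nudged sideways by the blade (about 4 N) it yields and stays where pushed: pressing down lightly (5 to 15 N), rock the key 2 to 3 mm to and fro along its width as it goes down.
- lower_wafer (a point): Nose of the lower sticky wafer, 21.5 mm below the lock face, sticking 5 to 6 mm into the slot from the -x side; it behaves like the upper one.
- lock_plug (a joint): Angle of the lock's plug, hidden 8 mm under the face, rad: 0 at rest, growing as the key turns it clockwise seen from above, stop at 1.571. The key can turn only when home (shoulder within 2 mm of the face: its neck is then in the slot). A spring turns it back when let go: 0.02 N m at 0, 0.08 at a quarter turn. The plug lags the key by 0.14 rad of play plus the hand's give, in all about 0.2.
- jar_tall: Bystander: closed glass jar with a steel cap, 84 mm in diameter, 125 mm tall, loose; origin at the centre of its underside.
- jar_low: Bystander: closed glass jar with a steel cap, 90 mm in diameter, 95 mm tall, loose; origin at the centre of its underside.

How it is judged:
By the outcome, as a careful person would: the job done as asked, in the order asked, and still so for the second after the job is handed in, while the arm keeps its last pose, push and grip.
It also fails if it takes over 54 s, if anything falls off the work surface, if the arm or the gripper's body presses on something with over 40 N, if the wrist force passes 120 N, or if a joint passes its speed limit or range.

## Working session

There is one attempt and no reset: what is moved stays moved. The work goes in short steps, Python scripts to look and compute and a tool call to move; the robot and the scene stay as the last step left them, time stands still between calls to the robot, and variables do not carry over. Pictures are saved under pics/ and viewed, at most 10 in all, crops included, and the job is handed in when it is done.

Besides the shell and the picture viewer there is one more tool, called after "Call:" as name([rows], argument=value, ...), one row to a line, values as JSON. step_arm: Moves the arm, as the interface text tells. Its arguments: {"type":"object","properties":{"targets":{"type":"array"},"squeeze":{"type":"number"}},"required":["targets"]}

```bash
ls; mkdir -p pics; python3 - <<'E'
from station import ctrl
import cv2, pickle, numpy as np
d={}
for n in ["side","top","wrist"]:
    im=ctrl.get_image(n); d[n]=im
    print(n,im["fx"],im["fy"],im["cx"],im["cy"],im["D"],im["rvec"],im["tvec"])
pickle.dump(d,open("im0.pkl","wb"))
a=np.zeros((600,800,3),np.uint8)
cv2.imwrite("pics/top.png",d["top"]["img"][...,::-1]); cv2.imwrite("pics/side.png",d["side"]["img"][...,::-1]); 
print(ctrl.get_obs())
E
```

```text
pics
side 542.4619745992609 542.4619745992609 269.80983629755053 209.2521154770321 [0.06998225 0.         0.         0.         0.        ] [ 2.32020774 -0.66785458  0.25194059] [-0.49006464  0.26582488  1.16602408]
top 414.5747356796612 414.5747356796612 285.01176649744946 208.92468975477425 [-0.08966526  0.          0.          0.          0.        ] [ 2.1278966  -2.13933002  0.18406038] [-0.06148818  0.55442175  0.98090465]
wrist 297.15821671803644 297.15821671803644 284.30134077164405 208.1002073463322 [-0.00590888  0.          0.          0.          0.        ] [-2.35698565 -1.63110675 -0.26015617] [-0.62505308 -0.04093327  0.37881915]
{'t': 0.15, 'q': array([ 1.09201240e+00,  5.32417491e-02,  1.61398792e+00,  8.05713347e-07,
        1.47598721e+00, -1.19022460e-01]), 'dq': array([-0.00048372, -0.00233003, -0.00459021, -0.0002786 ,  0.00169023,
       -0.00111173]), 'effort': array([ 7.75976350e-04, -3.94241881e+01, -3.70723379e+01, -1.54130867e-04,
        4.68603568e-03,  4.32935224e-05]), 'tool_pos': array([0.21981853, 0.58454816, 0.23031721]), 'tool_rot': array([-5.61983594e-01, -3.09043090e+00,  2.43746447e-03]), 'contact_force': array([-0.08503049, -0.09736867,  0.28343446]), 'wrist_torque': array([ 0.0350041 ,  0.02050944, -0.01938666]), 'grip_force': 0.0, 'opening': 0.08503011166710904}
```

View pics/top.png

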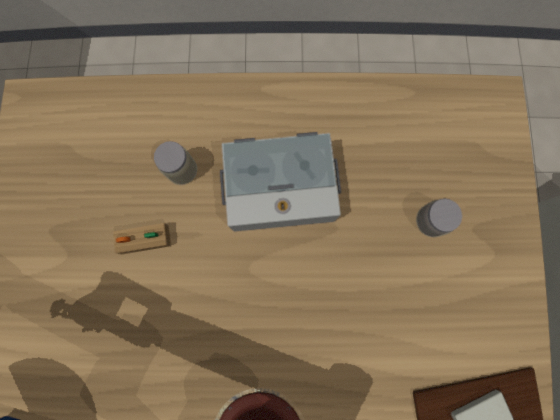

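View pics/side.png

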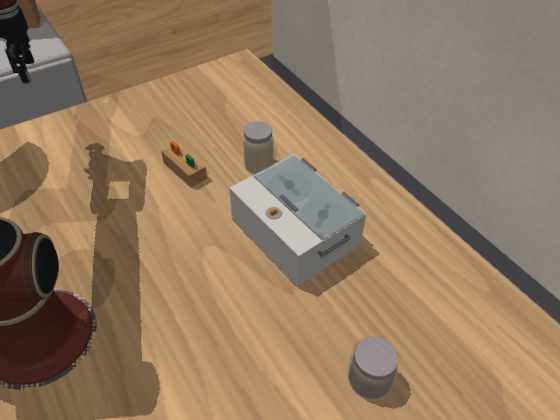

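The top view shows the green key at about (151,235), the orange at (122,239), and the lock at (283,206). The side view shows green at (190,160), orange at (174,147) and the lock at (273,212). Next I measure these by colour masks and triangulation.

```bash
cat > h.py <<'E'
import cv2, numpy as np
def cam(im):
    K=np.array([[im["fx"],0,im["cx"]],[0,im["fy"],im["cy"]],[0,0,1]]);R=cv2.Rodrigues(np.array(im["rvec"],float))[0]
    return K,R,np.array(im["tvec"],float)
def ray(im,uv):
    K,R,t=cam(im); p=cv2.undistortPoints(np.array(uv,float).reshape(-1,1,2),K,np.array(im["D"])).reshape(-1,2)
    d=np.c_[p,np.ones(len(p))]@R; return -R.T@t,d/np.linalg.norm(d,axis=1)[:,None]
def plane(im,uv,z):
    o,d=ray(im,uv); return o+d*((z-o[2])/d[:,2])[:,None]
def tri(a,ua,b,ub):
    o1,d1=ray(a,ua);o2,d2=ray(b,ub);d1=d1[0];d2=d2[0]
    s=np.linalg.lstsq(np.c_[d1,-d2],o2-o1,rcond=None)[0];p=o1+s[0]*d1;q=o2+s[1]*d2
    return (p+q)/2,np.linalg.norm(p-q)
def proj(im,P):
    K,R,t=cam(im); return cv2.projectPoints(np.array(P,float).reshape(-1,1,3),np.array(im["rvec"],float),t,K,np.array(im["D"]))[0].reshape(-1,2)
def mask(img,lo,hi,roi=None):
    m=cv2.inRange(cv2.cvtColor(img,cv2.COLOR_RGB2HSV),np.array(lo),np.array(hi))
    if roi: 
        z=np.zeros_like(m); x0,y0,x1,y1=roi; z[y0:y1,x0:x1]=m[y0:y1,x0:x1]; m=z
    return m
def cen(m):
    y,x=np.nonzero(m); return np.array([x.mean(),y.mean()]),len(x)
E
python3 - <<'E'
from h import *; import pickle
d=pickle.load(open("im0.pkl","rb")); T,S=d["top"],d["side"]
R={}
for nm,lo,hi,rt,rs in [("green",(60,120,40),(90,255,255),(100,200,200,270),(140,120,230,200)),
   ("orange",(3,200,120),(14,255,255),(100,200,140,270),(140,120,190,165)),
   ("lock",(8,90,40),(32,255,255),(272,196,294,216),(262,203,284,222))]:
    a=cen(mask(T["img"],lo,hi,rt));b=cen(mask(S["img"],lo,hi,rs)); R[nm]=tri(T,a[0],S,b[0]); print(nm,a,b,R[nm], plane(T,a[0],.06 if nm!="lock" else .12),plane(S,b[0],.06 if nm!="lock" else .12))
v=R["green"][0]-R["orange"][0]; print(v,np.linalg.norm(v),np.degrees(np.arctan2(v[1],v[0])))
# deck mask
m=mask(T["img"],(0,0,150),(179,45,255),(205,180,345,225)); 
c=max(cv2.findContours(m,0,1)[0],key=cv2.contourArea); r=cv2.minAreaRect(c); print(r)
bx=cv2.boxPoints(r); P=plane(T,bx,.118); print(P); 
for i in range(4): e=P[(i+1)%4]-P[i]; print(np.linalg.norm(e),np.degrees(np.arctan2(e[1],e[0])))
o=cv2.resize(T["img"][125:265,100:360],None,fx=3,fy=3,interpolation=2)
o2=cv2.resize(S["img"][120:250,150:340],None,fx=3,fy=3,interpolation=2)[:390]
cv2.imwrite("pics/c1.png",o[...,::-1]); cv2.imwrite("pics/c2.png",o2[...,::-1])
E
```

```text
green (array([150.66666667, 234.61904762]), 42) (array([189.6779661 , 160.50847458]), 59) (array([0.49101111, 0.26598718, 0.05479892]), np.float64(0.001272098669880279)) [[0.48984955 0.26452518 0.06      ]] [[0.48956168 0.26027902 0.06      ]]
orange (array([121.40740741, 238.92592593]), 27) (array([174.89655172, 145.17241379]), 29) (array([0.48069929, 0.33583866, 0.0621445 ]), np.float64(0.003451459487780403)) [[0.47931599 0.33735848 0.06      ]] [[0.483095   0.33753109 0.06      ]]
lock (array([282.31884058, 205.30434783]), 69) (array([273.37096774, 212.20967742]), 62) (array([ 0.55132375, -0.05824963,  0.11560763]), np.float64(0.0008952324129207078)) [[ 0.55010641 -0.05810467  0.12      ]] [[ 0.54964779 -0.06173037  0.12      ]]
[ 0.01031182 -0.06985148 -0.00734558] 0.07098957700302767 -81.60236874866018
((281.886962890625, 205.73365783691406), (27.915916442871094, 112.34980010986328), 84.5962142944336)
[[ 0.57047595  0.07576378  0.118     ]
 [ 0.59429045 -0.18467833  0.118     ]
 [ 0.52862954 -0.1889872   0.118     ]
 [ 0.50538453  0.06846909  0.118     ]]
0.2615286258574521 -84.77547447803053
0.06580213764796464 -176.2454602642369
0.25850352197309207 95.15908658174541
0.0654988908917923 6.3943632425303205
```

View pics/c1.png

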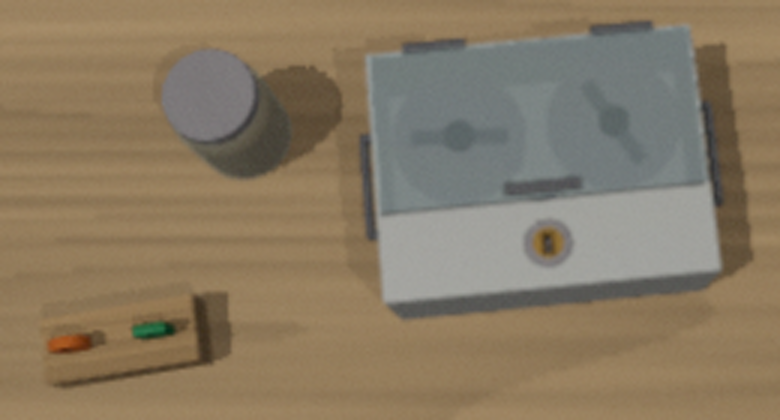

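The crop shows the lock at crop (547,242), with its keyway across the deck, and the keys at (152,330) and (68,343). The caddy's yaw is about 5° and the block's about 8°. I move over the green key for a close look.

Call:
step_arm([
  {"travel": [0.45, -0.533, 0], "angular": [0, 0, -1], "gripper": 1},
  {"travel": [0.45, -0.533, 0], "angular": [0, 0, -1], "gripper": 1},
  {"travel": [0.45, -0.533, 0], "angular": [0, 0, -1], "gripper": 1},
  {"travel": [0.45, -0.533, 0], "angular": [0, 0, -1], "gripper": 1},
  {"travel": [0.45, -0.533, 0], "angular": [0, 0, -1], "gripper": 1},
  {"travel": [0.45, -0.533, 0], "angular": [0, 0, -1], "gripper": 1},
  {"travel": [0.45, -0.533, 0], "angular": [0, 0, -1], "gripper": 1},
  {"travel": [0.45, -0.533, 0], "angular": [0, 0, -1], "gripper": 1},
  {"travel": [0.45, -0.533, 0], "angular": [0, 0, -1], "gripper": 1},
  {"travel": [0.45, -0.533, 0], "angular": [0, 0, -1], "gripper": 1},
])

```text
t: 1.15
tool_pos: [0.4914, 0.2629, 0.2309]
tool_rot: [-1.708, -2.637, 0.001]
contact_force: [0.2, 0.8, -0.3]
opening: 0.0853
grip_force: 0.0
```

Call:
step_arm([
  {"travel": [0, 0, -0.1], "angular": [0, 0, -0.356], "gripper": 1},
  {"travel": [0, 0, -0.1], "angular": [0, 0, -0.356], "gripper": 1},
  {"travel": [0, 0, -0.1], "angular": [0, 0, -0.356], "gripper": 1},
  {"travel": [0, 0, -0.1], "angular": [0, 0, -0.356], "gripper": 1},
  {"travel": [0, 0, -0.1], "angular": [0, 0, -0.356], "gripper": 1},
])

```text
t: 1.65
tool_pos: [0.4907, 0.2661, 0.1732]
tool_rot: [2.049, 2.379, 0.004]
contact_force: [-0.7, -0.7, 0.7]
opening: 0.0854
grip_force: 0.0
```

```bash
python3 - <<'E'
from station import ctrl
from h import *; import pickle
w=ctrl.get_image("wrist"); o=ctrl.get_obs(); pickle.dump((w,o),open("w1.pkl","wb"))
cv2.imwrite("pics/w1.png",w["img"][...,::-1])
K,R,t=cam(w); print("cam",-R.T@t,"axis",R[2]); R0=cv2.Rodrigues(o["tool_rot"])[0]; print(o["tool_pos"],R0.round(3),o["q"],o["t"])
print("cam in tool",R0.T@(-R.T@t-o["tool_pos"]))
E
```

```text
cam [0.47979517 0.34652281 0.31424862] axis [ 0.04872779 -0.30995827 -0.94950064]
[0.49080251 0.26600059 0.17328779] [[-0.148  0.989  0.003]
 [ 0.989  0.148  0.001]
 [ 0.001  0.003 -1.   ]] [ 3.63274594e-01 -6.55065600e-02  1.82894907e+00  1.48174738e-04
  1.37489901e+00  2.15162500e-01] 1.7
cam in tool [ 0.08138286  0.00143683 -0.140889  ]
```

View pics/w1.png

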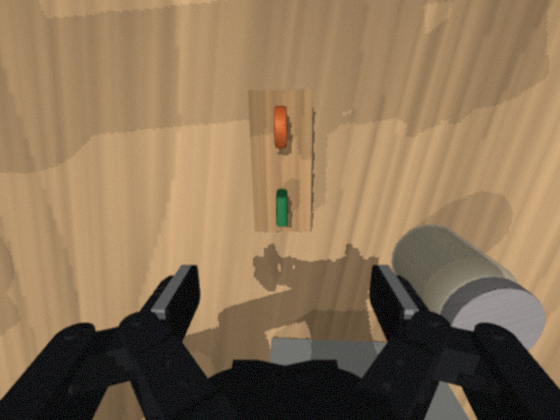

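The wrist view shows the green head at (281,208), the orange at (281,127), and the block's outline from about (249,90) to (312,232).

```bash
python3 - <<'E'
from h import *; import pickle
w,o=pickle.load(open("w1.pkl","rb"))
m=mask(w["img"],(60,120,30),(90,255,255),(260,170,300,240)); c=max(cv2.findContours(m,0,1)[0],key=cv2.contourArea); print(cv2.minAreaRect(c),cen(m))
hsv=cv2.cvtColor(w["img"],cv2.COLOR_RGB2HSV)
for y in range(186,232,2): print(y,[int(v) if 60<h<90 else 0 for h,s,v in hsv[y,272:292]])
mo=mask(w["img"],(3,180,60),(14,255,255),(260,95,300,155)); print(cen(mo))
# predicted: head box for key at p, yaw
for yaw in (7,8.4,10):
    a=np.radians(yaw+90);u=np.array([np.cos(a),np.sin(a),0]);n=np.array([u[1],-u[0],0])
    p=np.array([.49,.264,0])
    print(yaw,proj(w,[p+sx*.014*u+sy*.005*n+[0,0,z] for z in (.075,.045) for sx in (-1,1) for sy in (-1,1)]).round(1).tolist())
    print("block axis",proj(w,[p+[0,0,.075],p+.07*u+[0,0,.075]]).round(1).tolist())
# block top edges: gradient lines
g=cv2.cvtColor(w["img"],cv2.COLOR_RGB2GRAY); L=[];Rr=[]
for y in list(range(96,104))+list(range(155,185))+list(range(215,228)):
    r=cv2.GaussianBlur(w["img"],(1,5),0)[y].astype(float).sum(1); d=np.diff(r); 
    L.append((240+np.argmax(np.abs(d[240:265])),y)); Rr.append((300+np.argmax(np.abs(d[300:320])),y))
for E in (L,Rr):
    vx,vy,x0,y0=cv2.fitLine(np.array(E,np.float32),cv2.DIST_HUBER,0,.01,.01).ravel()
    P=plane(w,[(x0+vx/vy*(yy-y0),yy) for yy in (100,225)],.045); e=P[0]-P[1]; print(P.round(4).tolist(),np.degrees(np.arctan2(e[1],e[0])))
E
```

```text
((281.5, 207.5), (35.0, 9.0), 90.0) (array([281.4660767 , 207.95870206]), 339)
186 [0, 0, 0, 0, 0, 0, 0, 0, 0, 0, 0, 0, 0, 0, 0, 0, 0, 0, 0, 0]
188 [0, 0, 0, 0, 0, 0, 0, 0, 0, 0, 0, 0, 0, 0, 0, 0, 0, 0, 0, 0]
190 [0, 0, 0, 0, 0, 0, 0, 68, 65, 65, 63, 61, 62, 0, 0, 0, 0, 0, 0, 0]
192 [0, 0, 0, 0, 0, 0, 65, 63, 65, 69, 64, 66, 64, 56, 0, 0, 0, 0, 0, 0]
194 [0, 0, 0, 0, 0, 65, 63, 66, 68, 66, 65, 65, 62, 55, 0, 0, 0, 0, 0, 0]
196 [0, 0, 0, 0, 0, 72, 73, 76, 75, 69, 69, 69, 69, 74, 0, 0, 0, 0, 0, 0]
198 [0, 0, 0, 0, 0, 99, 110, 114, 110, 104, 107, 108, 109, 98, 80, 0, 0, 0, 0, 0]
200 [0, 0, 0, 0, 0, 111, 118, 116, 123, 123, 122, 119, 114, 103, 92, 0, 0, 0, 0, 0]
202 [0, 0, 0, 0, 0, 113, 123, 125, 120, 123, 121, 119, 115, 109, 91, 0, 0, 0, 0, 0]
204 [0, 0, 0, 0, 0, 109, 121, 126, 124, 122, 120, 120, 120, 105, 90, 0, 0, 0, 0, 0]
206 [0, 0, 0, 0, 0, 109, 119, 124, 120, 117, 123, 115, 118, 103, 88, 0, 0, 0, 0, 0]
208 [0, 0, 0, 0, 0, 108, 122, 122, 121, 123, 116, 118, 115, 102, 87, 0, 0, 0, 0, 0]
210 [0, 0, 0, 0, 0, 107, 120, 121, 123, 120, 120, 121, 114, 103, 87, 0, 0, 0, 0, 0]
212 [0, 0, 0,
[... 774 characters left out ...]
([280.22823529, 126.60705882]), 425)
7 [[275.0, 227.8], [286.5, 228.0], [275.5, 196.7], [287.5, 197.0], [275.8, 216.0], [286.2, 216.3], [276.4, 187.8], [287.1, 188.0]]
block axis [[281.1, 212.6], [283.2, 127.7]]
8.4 [[275.4, 227.9], [286.9, 227.9], [275.1, 196.8], [287.1, 196.8], [276.2, 216.1], [286.6, 216.1], [276.0, 187.9], [286.7, 187.9]]
block axis [[281.1, 212.6], [281.0, 127.7]]
10 [[275.8, 228.0], [287.4, 227.7], [274.7, 197.0], [286.6, 196.7], [276.6, 216.3], [287.0, 216.0], [275.6, 188.1], [286.3, 187.8]]
block axis [[281.1, 212.6], [278.5, 127.7]]
[[0.448, 0.35, 0.045], [0.4663, 0.2371, 0.045]] 99.21099425629627
[[0.4977, 0.3574, 0.045], [0.5232, 0.2455, 0.045]] 102.86896984871771
```

Call:
step_arm([
  {"travel": [0, -0.001, -0.05], "angular": [0, 0, 0], "gripper": 0.4},
  {"travel": [0, -0.001, -0.1], "angular": [0, 0, 0], "gripper": 0.4},
  {"travel": [0, -0.001, -0.13], "angular": [0, 0, 0], "gripper": 0.4},
  {"travel": [0, -0.001, -0.16], "angular": [0, 0, 0], "gripper": 0.4},
  {"travel": [0, -0.001, -0.18], "angular": [0, 0, 0], "gripper": 0.4},
  {"travel": [0, -0.001, -0.18], "angular": [0, 0, 0], "gripper": 0.4},
  {"travel": [0, -0.001, -0.18], "angular": [0, 0, 0], "gripper": 0.4},
])

```text
t: 2.4
tool_pos: [0.4907, 0.2649, 0.0643]
tool_rot: [2.053, 2.377, 0.002]
contact_force: [1.3, -0.4, 0.1]
opening: 0.0339
grip_force: 0.0
```

```bash
python3 - <<'E'
from station import ctrl
from h import *; import pickle
w=ctrl.get_image("wrist"); o=ctrl.get_obs(); pickle.dump((w,o),open("w2.pkl","wb"))
print(o["tool_pos"],o["tool_rot"],o["contact_force"],o["opening"])
cv2.imwrite("pics/w2.png",w["img"][...,::-1])
p=np.array([.4903,.265,0])
a=np.radians(98.7);u=np.array([np.cos(a),np.sin(a),0]);n=np.array([u[1],-u[0],0])
print(proj(w,[p+sx*.014*u+sy*.005*n+[0,0,z] for z in (.075,) for sx in (-1,1) for sy in (-1,1)]).round(1).tolist())
m=mask(w["img"],(60,120,20),(90,255,255)); c=max(cv2.findContours(m,0,1)[0],key=cv2.contourArea); print(cv2.boundingRect(c))
E
```

```text
[0.49103238 0.26501847 0.06477895] [2.05238107 2.37703875 0.0033543 ] [-0.43109767 -0.1912669   0.03553842] 0.0340879150368246
[[271.3, 303.5], [290.6, 303.4], [270.1, 254.8], [290.7, 254.7]]
(272, 235, 18, 66)
```

View pics/w2.png

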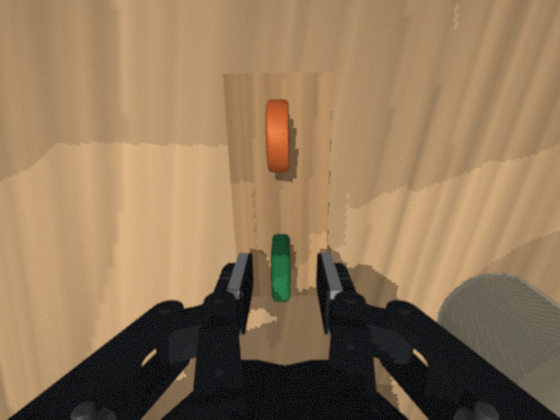

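The head stands at (281,268), centred between the open fingers, and the orange key is well clear at (278,135).

Call:
step_arm([
  {"travel": [-0.001, 0.0025, -0.012], "angular": [0, 0, 0], "gripper": 0.4},
  {"travel": [-0.001, 0.0025, -0.024], "angular": [0, 0, 0], "gripper": 0.4},
  {"travel": [-0.001, 0.0025, -0.024], "angular": [0, 0, 0], "gripper": 0.4},
  {"travel": [-0.001, 0.0025, -0.024], "angular": [0, 0, 0], "gripper": 0.2},
  {"travel": [-0.001, 0.0025, -0.024], "angular": [0, 0, 0], "gripper": 0.1},
  {"travel": [-0.001, 0.0025, -0.024], "angular": [0, 0, 0], "gripper": 0.0},
  {"travel": [-0.001, 0.0025, -0.024], "angular": [0, 0, 0], "gripper": 0.0},
  {"travel": [-0.001, 0.0025, -0.024], "angular": [0, 0, 0], "gripper": 0.0},
  {"travel": [-0.001, 0.0025, -0.024], "angular": [0, 0, 0], "gripper": 0.0},
], squeeze=60)

```text
t: 3.35
tool_pos: [0.4895, 0.2661, 0.049]
tool_rot: [2.053, 2.377, 0.0]
contact_force: [0.6, -0.2, 0.7]
opening: 0.009
grip_force: 58.9
```

```bash
python3 - <<'E'
from station import ctrl
o=ctrl.get_obs(); print(o)
E
```

```text
{'t': 3.35, 'q': array([ 3.64288113e-01,  7.81729385e-02,  1.90968729e+00, -9.64239500e-06,
        1.15350701e+00,  2.18324574e-01]), 'dq': array([ 7.10667825e-04, -5.81095398e-04, -1.32017562e-03,  7.31951162e-05,
        1.71583398e-05,  1.07200555e-04]), 'effort': array([ 1.87405280e-02, -3.54530990e+01, -3.20248461e+01,  9.96213726e-03,
       -5.85904025e-03, -1.75123496e-04]), 'tool_pos': array([0.48954361, 0.26607464, 0.04904405]), 'tool_rot': array([2.05346757e+00, 2.37742609e+00, 3.05153312e-04]), 'contact_force': array([ 0.57129479, -0.20537589,  0.72361934]), 'wrist_torque': array([-0.03368394,  0.00595839,  0.01167484]), 'grip_force': 58.89829158782959, 'opening': 0.00899527554383251}
```

Call:
step_arm([
  {"travel": [0, 0, 0.03], "angular": [0, 0, 0], "gripper": 0},
  {"travel": [0, 0, 0.09], "angular": [0, 0, 0], "gripper": 0},
  {"travel": [0, 0, 0.15], "angular": [0, 0, 0], "gripper": 0},
  {"travel": [0, 0, 0.21], "angular": [0, 0, 0], "gripper": 0},
  {"travel": [0, 0, 0.25], "angular": [0, 0, 0], "gripper": 0},
  {"travel": [0, 0, 0.25], "angular": [0, 0, 0], "gripper": 0},
])

```text
t: 3.95
tool_pos: [0.4919, 0.267, 0.2041]
tool_rot: [2.051, 2.374, 0.013]
contact_force: [0.5, -0.3, 0.3]
opening: 0.0094
grip_force: 59.4
```

Call:
step_arm([
  {"travel": [0.02, -0.06, 0], "angular": [0, 0, 0.15], "gripper": 0},
  {"travel": [0.04, -0.12, 0], "angular": [0, 0, 0.3], "gripper": 0},
  {"travel": [0.06, -0.18, 0], "angular": [0, 0, 0.45], "gripper": 0},
  {"travel": [0.08, -0.25, 0], "angular": [0, 0, 0.6], "gripper": 0},
  {"travel": [0.1, -0.32, 0], "angular": [0, 0, 0.75], "gripper": 0},
  {"travel": [0.1, -0.39, 0], "angular": [0, 0, 0.9], "gripper": 0},
  {"travel": [0.1, -0.45, 0], "angular": [0, 0, 1], "gripper": 0},
  {"travel": [0.1, -0.51, 0], "angular": [0, 0, 1], "gripper": 0},
  {"travel": [0.1, -0.542, 0], "angular": [0, 0, 1], "gripper": 0},
  {"travel": [0.1, -0.542, 0], "angular": [0, 0, 1], "gripper": 0},
])

```text
t: 4.95
tool_pos: [0.5485, -0.0612, 0.1969]
tool_rot: [-0.992, -2.978, 0.001]
contact_force: [0.7, -0.5, -0.2]
opening: 0.0086
grip_force: 59.4
```

Call:
step_arm([
  {"travel": [0, 0, 0], "angular": [0, 0, 0.15], "gripper": 0},
  {"travel": [0, 0, 0], "angular": [0, 0, 0.3], "gripper": 0},
  {"travel": [0, 0, 0], "angular": [0, 0, 0.45], "gripper": 0},
  {"travel": [0, 0, 0], "angular": [0, 0, 0.6], "gripper": 0},
  {"travel": [0, 0, 0], "angular": [0, 0, 0.75], "gripper": 0},
  {"travel": [0, 0, 0], "angular": [0, 0, 0.85], "gripper": 0},
  {"travel": [0, 0, 0], "angular": [0, 0, 0.922], "gripper": 0},
  {"travel": [0, 0, 0], "angular": [0, 0, 0.922], "gripper": 0},
  {"travel": [0, 0, 0], "angular": [0, 0, 0.922], "gripper": 0},
])

```text
t: 5.85
tool_pos: [0.5491, -0.0583, 0.198]
tool_rot: [0.132, -3.137, -0.001]
contact_force: [-0.4, 0.5, -0.4]
opening: 0.0087
grip_force: 59.4
```

```bash
python3 - <<'E'
from station import ctrl
from h import *; import pickle
w=ctrl.get_image("wrist"); o=ctrl.get_obs(); t=ctrl.get_image("top"); s=ctrl.get_image("side"); pickle.dump((w,o,t,s),open("w3.pkl","wb"))
R0=cv2.Rodrigues(o["tool_rot"])[0];print(o["t"],o["tool_pos"],R0.round(3).tolist(),o["contact_force"],o["wrist_torque"],o["opening"])
cv2.imwrite("pics/w3.png",w["img"][...,::-1])
print("lock guess px",proj(w,[[.5505,-.0595,.12]]),"TCP",proj(w,[o["tool_pos"]]))
E
```

```text
5.9 [ 0.54914737 -0.05849549  0.19817342] [[-0.996, -0.084, -0.001], [-0.084, 0.996, 0.0], [0.001, 0.001, -1.0]] [-0.00193784 -0.11237263 -0.68529944] [-0.02140741  0.00572003 -0.03107302] 0.008982589816605694
lock guess px [[281.89930184 218.07495783]] TCP [[282.94012768 266.33918932]]
```

View pics/w3.png

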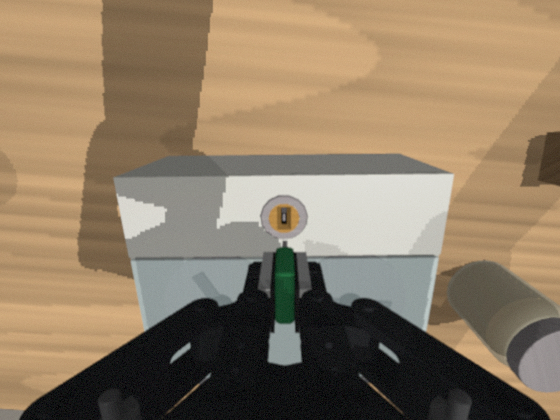

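The lock is at (284,217), with its keyway running vertically in the image. The green head is in the fingers at (285,285) and the blade tip at (285,243). I measure the lock and the tip.

```bash
python3 - <<'E'
from h import *; import pickle
w,o,t,s=pickle.load(open("w3.pkl","rb")); im=w["img"]
b=mask(im,(8,90,60),(32,255,255),(255,190,315,245)); 
c=max(cv2.findContours(b,0,1)[0],key=cv2.contourArea); e=cv2.minEnclosingCircle(c); h=cv2.convexHull(c); print("brass",cen(b),e,cv2.fitEllipse(h),plane(w,[cv2.fitEllipse(h)[0]],.12))
g=cv2.cvtColor(im,cv2.COLOR_RGB2GRAY)
for y in range(194,262,2): print(y,g[y,258:312:2].tolist())
# caddy edges yaw: front deck edge & lid line
L=lambda y0,y1,xs,sg:[(x,y0+int(np.argmax(sg*np.diff(g[y0:y1,x].astype(int))))) for x in xs]
for nm,E in (("front",L(165,190,list(range(240,440,4)),1)),):
    vx,vy,x0,y0=cv2.fitLine(np.array(E,np.float32),cv2.DIST_HUBER,0,.01,.01).ravel()
    P=plane(w,[(xx,y0+vy/vx*(xx-x0)+.5) for xx in (130,440)],.118);d=P[0]-P[1];print(nm,P.round(4).tolist(),np.degrees(np.arctan2(d[1],d[0])))
# predicted key tip & shoulder
R0=cv2.Rodrigues(o["tool_rot"])[0]; p=o["tool_pos"]
print("tip",proj(w,[p+R0@[0,0,.035],p+R0@[.005,0,.031],p+R0@[.005,0,.03],p+R0@[.014,0,-.025],p+R0@[.014,0,.005],p+R0@[-.014,0,-.025]]).round(1).tolist())
m=mask(im,(60,120,20),(90,255,255),(260,230,310,340));print(cv2.boundingRect(m))
E
```

```text
brass (array([283.44193548, 218.1983871 ]), 620) ((283.5, 218.0), 14.840922355651855) ((283.480712890625, 217.83726501464844), (28.71668815612793, 29.76685905456543), 89.84848022460938) [[ 0.55019854 -0.05827963  0.12      ]]
194 [218, 218, 218, 217, 218, 217, 218, 220, 219, 215, 199, 196, 194, 197, 196, 199, 214, 220, 217, 217, 217, 219, 218, 219, 218, 218, 219]
196 [216, 217, 216, 216, 216, 217, 216, 211, 193, 151, 124, 129, 136, 134, 137, 138, 148, 179, 207, 217, 217, 216, 217, 216, 219, 217, 217]
198 [214, 217, 216, 216, 218, 214, 185, 134, 133, 146, 155, 155, 156, 157, 155, 160, 151, 141, 142, 175, 199, 218, 219, 219, 217, 220, 217]
200 [218, 217, 216, 217, 214, 158, 130, 147, 158, 160, 159, 159, 158, 159, 156, 156, 161, 157, 152, 144, 147, 199, 218, 218, 218, 216, 218]
202 [217, 214, 220, 216, 172, 133, 157, 156, 160, 158, 158, 159, 159, 161, 161, 163, 166, 164, 162, 162, 156, 146, 199, 217, 216, 218, 219]
204 [217, 217, 216, 180, 128, 153, 162, 158, 163, 162, 160, 152, 153, 153, 151, 158, 162, 162, 161, 162, 162, 150, 149, 206, 218, 213, 218]
206 [217, 218, 198, 132, 155, 160,
[... 3224 characters left out ...]
32, 134, 129, 165, 191, 191]
254 [140, 144, 132, 93, 87, 88, 89, 74, 18, 29, 49, 47, 49, 49, 48, 51, 47, 41, 14, 54, 89, 86, 87, 85, 147, 191, 192]
256 [127, 128, 119, 87, 87, 89, 88, 75, 19, 36, 44, 52, 43, 48, 49, 47, 48, 48, 23, 50, 90, 92, 88, 86, 109, 137, 129]
258 [117, 116, 102, 85, 86, 88, 89, 65, 11, 41, 44, 49, 49, 51, 49, 49, 54, 45, 30, 43, 84, 90, 88, 86, 95, 126, 131]
260 [144, 146, 114, 88, 82, 91, 90, 59, 17, 44, 45, 51, 46, 54, 49, 54, 50, 54, 23, 39, 85, 87, 83, 86, 102, 144, 145]
front [[0.5274, -0.1769, 0.118], [0.5053, 0.0567, 0.118]] -84.61312169493864
tip [[283.2, 239.2], [283.1, 234.6], [283.1, 235.2], [282.6, 266.5], [282.9, 238.4], [282.8, 319.5]]
(274, 248, 36, 75)
```

```bash
python3 - <<'E'
from h import *; import pickle
w,o,t,s=pickle.load(open("w3.pkl","rb")); im=w["img"]; p=o["tool_pos"]
print("tip",plane(w,[(285.2,241)],p[2]-.036),"lock",plane(w,[(284,217.8)],.12),"tcp",p)
hsv=cv2.cvtColor(im,cv2.COLOR_RGB2HSV)
print([(y,int(hsv[y,285,0]),int(hsv[y,285,2])) for y in range(238,330,3)])
for y in (242,244,246,265,280,300,315): print(y,[int(v) for v in hsv[y,272:300,2]])
# side/top cross-check of head centre
for n,c in (("t",t),("s",s)):
    m=mask(c["img"],(60,120,20),(90,255,255)); print(n,cen(m),proj(c,[p+[0,0,.01],[.5502,-.058,.12]]).round(1).tolist())
E
```

```text
tip [[ 0.55069278 -0.05702942  0.16217342]] lock [[ 0.55013352 -0.05787619  0.12      ]] tcp [ 0.54914737 -0.05849549  0.19817342]
[(238, 0, 179), (241, 30, 114), (244, 10, 77), (247, 72, 62), (250, 72, 66), (253, 71, 62), (256, 69, 65), (259, 74, 64), (262, 69, 69), (265, 71, 65), (268, 71, 68), (271, 71, 68), (274, 72, 100), (277, 72, 80), (280, 70, 86), (283, 72, 80), (286, 72, 79), (289, 70, 70), (292, 69, 70), (295, 73, 68), (298, 69, 67), (301, 71, 65), (304, 72, 63), (307, 71, 64), (310, 69, 62), (313, 72, 70), (316, 68, 70), (319, 72, 65), (322, 71, 71), (325, 85, 157), (328, 83, 160)]
242 [143, 143, 141, 144, 144, 145, 160, 183, 200, 203, 166, 99, 74, 85, 115, 168, 213, 219, 218, 218, 219, 214, 218, 219, 218, 218, 218, 214]
244 [143, 143, 140, 142, 143, 142, 143, 145, 171, 192, 151, 88, 74, 77, 115, 170, 216, 220, 215, 219, 218, 217, 217, 218, 215, 217, 218, 216]
246 [141, 141, 144, 143, 142, 140, 136, 140, 144, 154, 116, 73, 69, 70, 90, 141, 184, 199, 201, 209, 216, 220, 219, 219, 216, 217, 218, 218]
265 [43, 23, 19, 39, 52, 61, 63, 62, 66, 64, 63, 64, 66, 65, 67, 66, 66, 64, 70, 69, 67, 54, 39, 22, 33, 60, 82, 88]
280 [14, 24, 30, 52, 65, 66, 67, 69, 69, 70, 71, 75, 78, 86, 77, 81, 77, 79, 75, 69, 73, 64, 42, 5, 15, 25, 55, 78]
300 [21, 8, 22, 41, 59, 69, 65, 68, 68, 65, 66, 65, 60, 67, 65, 68, 66, 67, 62, 57, 61, 51, 38, 21, 27, 25, 34, 32]
315 [23, 15, 21, 48, 56, 66, 71, 70, 65, 68, 64, 64, 66, 64, 63, 66, 67, 60, 64, 62, 62, 50, 39, 24, 20, 25, 30, 18]
t (array([nan, nan]), 0) [[282.3, 198.3], [282.3, 205.3]]
s (array([269.52380952, 184.76190476]), 21) [[272.3, 184.0], [272.7, 211.1]]h.py:22: RuntimeWarning: Mean of empty slice.
  y,x=np.nonzero(m); return np.array([x.mean(),y.mean()]),len(x)
  ret = ret.dtype.type(ret / rcount)
```

Call:
step_arm([
  {"travel": [-0.0017, -0.0015, -0.02], "angular": [0, 0, 0.007], "gripper": 0},
  {"travel": [-0.0017, -0.0015, -0.04], "angular": [0, 0, 0.007], "gripper": 0},
  {"travel": [-0.0017, -0.0015, -0.06], "angular": [0, 0, 0.007], "gripper": 0},
  {"travel": [-0.0017, -0.0015, -0.063], "angular": [0, 0, 0.007], "gripper": 0},
  {"travel": [-0.0017, -0.0015, -0.066], "angular": [0, 0, 0.007], "gripper": 0},
  {"travel": [-0.0017, -0.0015, -0.07], "angular": [0, 0, 0.007], "gripper": 0},
  {"travel": [-0.0017, -0.0015, -0.074], "angular": [0, 0, 0.007], "gripper": 0},
  {"travel": [-0.0017, -0.0015, -0.074], "angular": [0, 0, 0.007], "gripper": 0},
])

```text
t: 6.8
tool_pos: [0.5485, -0.06, 0.1545]
tool_rot: [-0.142, 3.138, 0.0]
contact_force: [0.6, 0.1, -1.4]
opening: 0.009
grip_force: 59.4
```

```bash
cat > st.py <<'E'
from station import ctrl
o=ctrl.get_obs(); print(o["t"],o["tool_pos"].round(4),o["tool_rot"].round(3),"F",o["contact_force"].round(1),"M",o["wrist_torque"].round(2),o["opening"].round(4),round(o["grip_force"],1))
E
python3 st.py; python3 - <<'E'
from station import ctrl
from h import *; import pickle
w=ctrl.get_image("wrist"); cv2.imwrite("pics/w4.png",cv2.resize(w["img"][150:340,180:390],None,fx=3,fy=3)[...,::-1])
E
```

```text
Traceback (most recent call last):
  File "st.py", line 2, in <module>
    o=ctrl.get_obs(); print(o["t"],o["tool_pos"].round(4),o["tool_rot"].round(3),"F",o["contact_force"].round(1),"M",o["wrist_torque"].round(2),o["opening"].round(4),round(o["grip_force"],1))
                                                                                                                                                ^^^^^^^^^^^^^^^^^^
AttributeError: 'float' object has no attribute 'round'
```

View pics/w4.png

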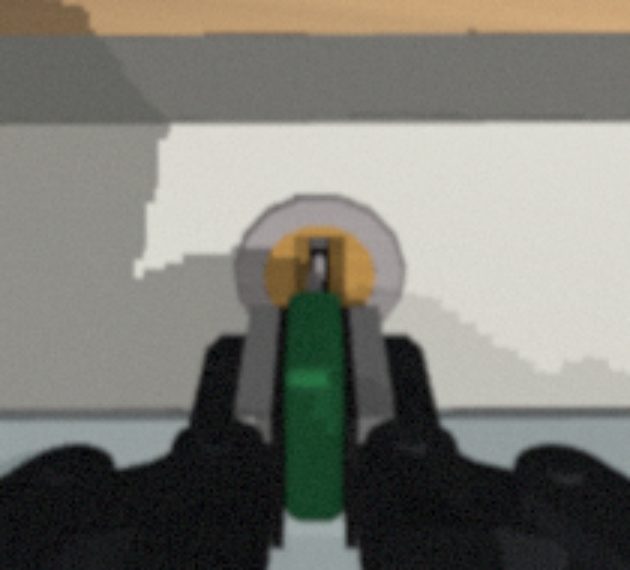

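The blade tip shows at crop (313,280) and the slot's centre column is about 319. The key is about 1 mm too far to the left (-y), so I shift it back and enter the dish.

Call:
step_arm([
  {"travel": [0, 0.0016, 0], "angular": [0, 0, 0], "gripper": 0},
  {"travel": [0, 0.0016, 0], "angular": [0, 0, 0], "gripper": 0},
  {"travel": [0, 0.0016, -0.004], "angular": [0, 0, 0], "gripper": 0},
  {"travel": [0, 0.0016, -0.008], "angular": [0, 0, 0], "gripper": 0},
  {"travel": [0, 0.0016, -0.012], "angular": [0, 0, 0], "gripper": 0},
  {"travel": [0, 0.0016, -0.015], "angular": [0, 0, 0], "gripper": 0},
  {"travel": [0, 0.0016, -0.015], "angular": [0, 0, 0], "gripper": 0},
])

```text
t: 7.55
tool_pos: [0.5481, -0.059, 0.1449]
tool_rot: [0.142, -3.137, -0.0]
contact_force: [0.2, -0.3, 0.0]
opening: 0.0089
grip_force: 59.4
```

```bash
sed -i 's/o\["opening"\].round(4)/round(o["opening"],4)/' st.py; python3 st.py
```

```text
7.55 [ 0.5481 -0.059   0.1449] [ 0.142 -3.137 -0.   ] F [ 0.2 -0.3  0. ] M [-0.02  0.01  0.02] 0.0089 59.4
```

Call:
step_arm([
  {"travel": [0, 0, -0.003], "angular": [0, 0, 0], "gripper": 0},
  {"travel": [0, 0, -0.006], "angular": [0, 0, 0], "gripper": 0},
  {"travel": [0, 0, -0.007], "angular": [0, 0, 0], "gripper": 0},
  {"travel": [0, 0, -0.008], "angular": [0, 0, 0], "gripper": 0},
  {"travel": [0, 0, -0.009], "angular": [0, 0, 0], "gripper": 0},
  {"travel": [0, 0, -0.009], "angular": [0, 0, 0], "gripper": 0},
])

```text
t: 8.15
tool_pos: [0.5485, -0.0591, 0.1406]
tool_rot: [-0.142, 3.138, -0.0]
contact_force: [-1.8, 0.3, 3.4]
opening: 0.0089
grip_force: 59.9
```

```bash
python3 st.py
```

```text
8.15 [ 0.5485 -0.0591  0.1406] [-0.142  3.138 -0.   ] F [-1.8  0.3  3.4] M [ 0.1   0.44 -0.05] 0.0089 59.9
```

Contact with the upper wafer came where predicted, with a light force. I start rocking.

Call:
step_arm([
  {"travel": [0.002, 0.0002, -0.001], "angular": [0, 0, 0], "gripper": 0},
  {"travel": [0.004, 0.0004, -0.002], "angular": [0, 0, 0], "gripper": 0},
  {"travel": [0.004, 0.0004, -0.002], "angular": [0, 0, 0], "gripper": 0},
  {"travel": [0, 0, -0.002], "angular": [0, 0, 0], "gripper": 0},
  {"travel": [-0.004, -0.0004, -0.003], "angular": [0, 0, 0], "gripper": 0},
  {"travel": [-0.004, -0.0004, -0.003], "angular": [0, 0, 0], "gripper": 0},
])

```text
t: 8.75
tool_pos: [0.5454, -0.0594, 0.1378]
tool_rot: [0.142, -3.137, 0.0]
contact_force: [-2.6, -0.5, 0.8]
opening: 0.0091
grip_force: 59.5
```

```bash
python3 st.py
```

```text
8.75 [ 0.5454 -0.0594  0.1378] [ 0.142 -3.137  0.   ] F [-2.6 -0.5  0.8] M [-0.12  0.37 -0.05] 0.0091 59.5
```

Call:
step_arm([
  {"travel": [0.004, 0.0004, -0.001], "angular": [0, 0, 0], "gripper": 0},
  {"travel": [0.008, 0.0007, -0.002], "angular": [0, 0, 0], "gripper": 0},
  {"travel": [0.009, 0.0008, -0.003], "angular": [0, 0, 0], "gripper": 0},
  {"travel": [0.009, 0.0008, -0.003], "angular": [0, 0, 0], "gripper": 0},
])

```text
t: 9.15
tool_pos: [0.5494, -0.0588, 0.1365]
tool_rot: [0.142, -3.131, -0.001]
contact_force: [-10.5, -0.1, 8.7]
opening: 0.0092
grip_force: 60.8
```

Call:
step_arm([
  {"travel": [-0.004, -0.0004, -0.001], "angular": [0, 0, 0], "gripper": 0},
  {"travel": [-0.008, -0.0007, -0.002], "angular": [0, 0, 0], "gripper": 0},
  {"travel": [-0.009, -0.0008, -0.003], "angular": [0, 0, 0], "gripper": 0},
  {"travel": [-0.009, -0.0008, -0.003], "angular": [0, 0, 0], "gripper": 0},
])

```text
t: 9.55
tool_pos: [0.546, -0.0593, 0.1341]
tool_rot: [0.142, -3.138, -0.0]
contact_force: [0.9, 0.5, 0.2]
opening: 0.0087
grip_force: 59.4
```

Call:
step_arm([
  {"travel": [0.004, 0.0004, -0.001], "angular": [0, 0, 0], "gripper": 0},
  {"travel": [0.007, 0.0006, -0.002], "angular": [0, 0, 0], "gripper": 0},
  {"travel": [0.007, 0.0006, -0.003], "angular": [0, 0, 0], "gripper": 0},
  {"travel": [0.007, 0.0006, -0.003], "angular": [0, 0, 0], "gripper": 0},
])

```text
t: 9.95
tool_pos: [0.549, -0.059, 0.1321]
tool_rot: [0.142, -3.134, -0.0]
contact_force: [-5.1, -0.7, 1.9]
opening: 0.0092
grip_force: 59.7
```

Call:
step_arm([
  {"travel": [-0.004, -0.0004, -0.001], "angular": [0, 0, 0], "gripper": 0},
  {"travel": [-0.007, -0.0006, -0.002], "angular": [0, 0, 0], "gripper": 0},
  {"travel": [-0.008, -0.0007, -0.002], "angular": [0, 0, 0], "gripper": 0},
  {"travel": [-0.008, -0.0007, -0.002], "angular": [0, 0, 0], "gripper": 0},
])

```text
t: 10.35
tool_pos: [0.546, -0.0594, 0.1324]
tool_rot: [-0.142, 3.137, -0.0]
contact_force: [1.1, 1.1, 2.0]
opening: 0.009
grip_force: 59.6
```

Call:
step_arm([
  {"travel": [0.004, 0.0004, -0.001], "angular": [0, 0, 0], "gripper": 0},
  {"travel": [0.007, 0.0006, -0.002], "angular": [0, 0, 0], "gripper": 0},
  {"travel": [0.007, 0.0006, -0.003], "angular": [0, 0, 0], "gripper": 0},
  {"travel": [0.003, 0.0003, -0.003], "angular": [0, 0, 0], "gripper": 0},
  {"travel": [-0.001, -0.0001, -0.003], "angular": [0, 0, 0], "gripper": 0},
  {"travel": [-0.003, -0.0003, -0.003], "angular": [0, 0, 0], "gripper": 0},
  {"travel": [-0.003, -0.0003, -0.003], "angular": [0, 0, 0], "gripper": 0},
])

```text
t: 11.05
tool_pos: [0.5446, -0.0596, 0.131]
tool_rot: [-0.141, 3.135, -0.001]
contact_force: [4.2, 0.4, 3.2]
opening: 0.0089
grip_force: 59.8
```

Call:
step_arm([
  {"travel": [0.004, 0.0004, -0.001], "angular": [0, 0, 0], "gripper": 0},
  {"travel": [0.008, 0.0007, -0.002], "angular": [0, 0, 0], "gripper": 0},
  {"travel": [0.01, 0.0009, -0.002], "angular": [0, 0, 0], "gripper": 0},
  {"travel": [0.01, 0.0009, -0.003], "angular": [0, 0, 0], "gripper": 0},
])

```text
t: 11.45
tool_pos: [0.5485, -0.0589, 0.1268]
tool_rot: [0.142, -3.135, -0.001]
contact_force: [-1.5, -0.6, 0.9]
opening: 0.0088
grip_force: 59.6
```

Call:
step_arm([
  {"travel": [-0.004, -0.0004, -0.001], "angular": [0, 0, 0], "gripper": 0},
  {"travel": [-0.007, -0.0006, -0.002], "angular": [0, 0, 0], "gripper": 0},
  {"travel": [-0.008, -0.0007, -0.003], "angular": [0, 0, 0], "gripper": 0},
  {"travel": [-0.004, -0.0004, -0.004], "angular": [0, 0, 0], "gripper": 0},
  {"travel": [-0.001, -0.0001, -0.005], "angular": [0, 0, 0], "gripper": 0},
  {"travel": [-0.001, -0.0001, -0.005], "angular": [0, 0, 0], "gripper": 0},
])

```text
t: 12.05
tool_pos: [0.5484, -0.0591, 0.1245]
tool_rot: [0.142, -3.136, -0.0]
contact_force: [0.5, -0.6, 0.1]
opening: 0.0091
grip_force: 59.5
```

```bash
python3 st.py
```

```text
12.05 [ 0.5484 -0.0591  0.1245] [ 0.142 -3.136 -0.   ] F [ 0.5 -0.6  0.1] M [0.02 0.09 0.02] 0.0091 59.5
```

Now a gentle rocking descent until the shoulder touches the face.

Call:
step_arm([
  {"travel": [-0.003, -0.0003, -0.001], "angular": [0, 0, 0], "gripper": 0},
  {"travel": [-0.005, -0.0004, -0.002], "angular": [0, 0, 0], "gripper": 0},
  {"travel": [-0.003, -0.0003, -0.003], "angular": [0, 0, 0], "gripper": 0},
  {"travel": [-0.001, -0.0001, -0.003], "angular": [0, 0, 0], "gripper": 0},
  {"travel": [-0.001, -0.0001, -0.003], "angular": [0, 0, 0], "gripper": 0},
])

```text
t: 12.55
tool_pos: [0.5485, -0.0593, 0.1239]
tool_rot: [0.142, -3.138, 0.001]
contact_force: [-3.2, 1.0, 4.8]
opening: 0.0085
grip_force: 60.1
```

```bash
python3 st.py
```

```text
12.55 [ 0.5485 -0.0593  0.1239] [ 1.420e-01 -3.138e+00  1.000e-03] F [-3.2  1.   4.8] M [-0.02  0.51 -0.04] 0.0085 60.1
```

Call:
step_arm([
  {"travel": [-0.002, -0.0002, -0.001], "angular": [0, 0, 0], "gripper": 0},
  {"travel": [-0.004, -0.0004, -0.002], "angular": [0, 0, 0], "gripper": 0},
  {"travel": [-0.004, -0.0004, -0.002], "angular": [0, 0, 0], "gripper": 0},
  {"travel": [-0.001, -0.0001, -0.002], "angular": [0, 0, 0], "gripper": 0},
  {"travel": [-0.001, -0.0001, -0.002], "angular": [0, 0, 0], "gripper": 0},
])

```text
t: 13.05
tool_pos: [0.5484, -0.0594, 0.1239]
tool_rot: [-0.142, 3.138, -0.001]
contact_force: [-4.4, -0.0, 9.5]
opening: 0.0089
grip_force: 60.9
```

```bash
python3 st.py; python3 - <<'E'
from station import ctrl
from h import *
w=ctrl.get_image("wrist"); a=cv2.resize(w["img"][150:340,180:390],None,fx=2,fy=2); s=ctrl.get_image("side"); b=cv2.resize(s["img"][150:245,225:325],None,fx=4,fy=4)
cv2.imwrite("pics/w5.png",np.hstack([a,b[:380,:370]])[...,::-1])
E
```

```text
13.05 [ 0.5484 -0.0594  0.1239] [-1.420e-01  3.138e+00 -1.000e-03] F [-4.4 -0.   9.5] M [0.04 0.62 0.09] 0.0089 60.9
```

View pics/w5.png

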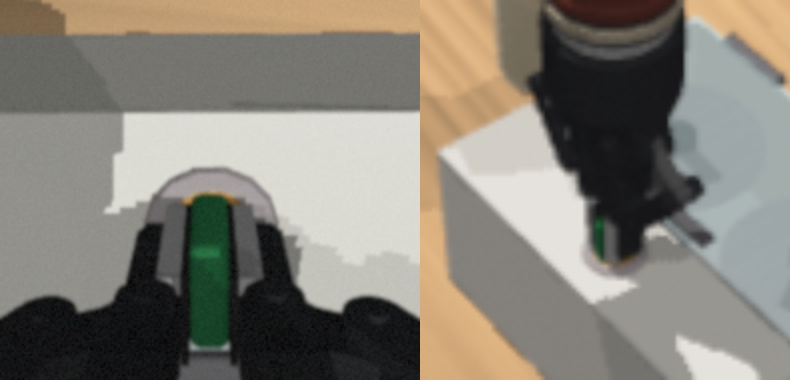

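The shoulder is seated on the brass: the head sits over the face at crop (210,200), and z did not change with the extra push. I centre the key, ease off the push, and turn in stages.

Call:
step_arm([
  {"travel": [-0.0017, 0, 0.0007], "angular": [0, 0, 0], "gripper": 0},
  {"travel": [-0.0017, 0, 0.0007], "angular": [0, 0, 0], "gripper": 0},
  {"travel": [-0.0017, 0, 0.0007], "angular": [0, 0, 0], "gripper": 0},
])

```text
t: 13.45
tool_pos: [0.5481, -0.0594, 0.1238]
tool_rot: [-0.142, 3.135, -0.001]
contact_force: [0.9, -0.5, 6.1]
opening: 0.0092
grip_force: 60.2
```

```bash
python3 st.py
```

```text
13.45 [ 0.5481 -0.0594  0.1238] [-1.420e-01  3.135e+00 -1.000e-03] F [ 0.9 -0.5  6.1] M [ 0.01 -0.14 -0.01] 0.0092 60.2
```

Call:
step_arm([
  {"travel": [0.0001, 0.0004, 0], "angular": [0, 0, -0.12], "gripper": 0},
  {"travel": [0.0001, 0.0009, 0], "angular": [0, 0, -0.24], "gripper": 0},
  {"travel": [0.0001, 0.0012, 0], "angular": [0, 0, -0.36], "gripper": 0},
  {"travel": [0.0002, 0.0015, 0], "angular": [0, 0, -0.5], "gripper": 0},
  {"travel": [0.0002, 0.0015, 0], "angular": [0, 0, -0.5], "gripper": 0},
  {"travel": [0.0002, 0.0015, 0], "angular": [0, 0, -0.5], "gripper": 0},
])

```text
t: 14.05
tool_pos: [0.5481, -0.0583, 0.1239]
tool_rot: [0.473, 3.103, 0.001]
contact_force: [0.6, 0.9, 6.7]
opening: 0.0088
grip_force: 60.4
```

```bash
python3 st.py
```

```text
14.05 [ 0.5481 -0.0583  0.1239] [4.730e-01 3.103e+00 1.000e-03] F [0.6 0.9 6.7] M [ 0.19 -0.07 -0.01] 0.0088 60.4
```

Call:
step_arm([
  {"travel": [0.0002, 0.0004, 0], "angular": [0, 0, -0.14], "gripper": 0},
  {"travel": [0.0004, 0.0009, 0], "angular": [0, 0, -0.28], "gripper": 0},
  {"travel": [0.0006, 0.0012, 0], "angular": [0, 0, -0.42], "gripper": 0},
  {"travel": [0.0009, 0.0015, 0], "angular": [0, 0, -0.56], "gripper": 0},
  {"travel": [0.0012, 0.0018, 0], "angular": [0, 0, -0.7], "gripper": 0},
  {"travel": [0.0015, 0.002, 0], "angular": [0, 0, -0.85], "gripper": 0},
  {"travel": [0.0019, 0.0022, 0], "angular": [0, 0, -1], "gripper": 0},
  {"travel": [0.0019, 0.0022, 0], "angular": [0, 0, -1], "gripper": 0},
  {"travel": [0.0019, 0.0022, 0], "angular": [0, 0, -1], "gripper": 0},
])

```text
t: 14.95
tool_pos: [0.549, -0.0573, 0.1239]
tool_rot: [1.624, 2.686, 0.001]
contact_force: [-0.3, 0.2, 6.6]
opening: 0.0093
grip_force: 60.4
```

```bash
python3 st.py
```

```text
14.95 [ 0.549  -0.0573  0.1239] [1.624e+00 2.686e+00 1.000e-03] F [-0.3  0.2  6.6] M [-0.07  0.11 -0.  ] 0.0093 60.4
```

Call:
step_arm([
  {"travel": [0.0005, 0.0002, 0], "angular": [0, 0, -0.14], "gripper": 0},
  {"travel": [0.001, 0.0003, 0], "angular": [0, 0, -0.28], "gripper": 0},
  {"travel": [0.0014, 0.0004, 0], "angular": [0, 0, -0.42], "gripper": 0},
  {"travel": [0.0018, 0.0004, 0], "angular": [0, 0, -0.56], "gripper": 0},
  {"travel": [0.002, 0.0004, 0], "angular": [0, 0, -0.68], "gripper": 0},
  {"travel": [0.0022, 0.0004, 0], "angular": [0, 0, -0.76], "gripper": 0},
  {"travel": [0.0022, 0.0004, 0], "angular": [0, 0, -0.76], "gripper": 0},
  {"travel": [0.0022, 0.0004, 0], "angular": [0, 0, -0.76], "gripper": 0},
])

```text
t: 15.75
tool_pos: [0.5501, -0.0572, 0.1239]
tool_rot: [2.343, 2.09, 0.0]
contact_force: [-2.3, -0.0, 8.0]
opening: 0.009
grip_force: 60.6
```

```bash
python3 st.py; python3 -c "
from station import ctrl
o=ctrl.get_obs();print(o['effort'],o['q'])"; python3 - <<'E'
from station import ctrl
from h import *
w=ctrl.get_image("wrist"); a=cv2.resize(w["img"][150:340,180:390],None,fx=2,fy=2); s=ctrl.get_image("side"); b=cv2.resize(s["img"][150:245,225:325],None,fx=4,fy=4)
cv2.imwrite("pics/w6.png",np.hstack([a,b[:380,:370]])[...,::-1])
E
```

```text
15.75 [ 0.5501 -0.0572  0.1239] [2.343 2.09  0.   ] F [-2.3 -0.   8. ] M [-0.13  0.34  0.01] 0.009 60.6
[  0.22769369 -29.41709161 -31.22055531   0.31500019  -0.4553646
   0.07038586] [-2.37715365e-01 -2.80327819e-02  1.87940254e+00 -8.67749433e-04
  1.28858145e+00 -1.23814032e-01]
```

View pics/w6.png

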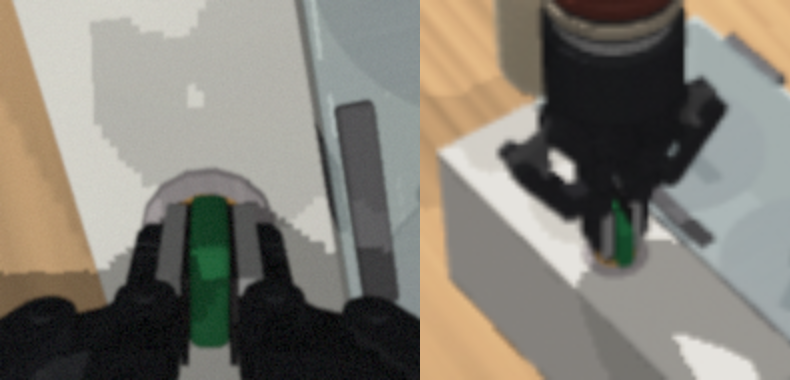

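The key has turned about 102° and the head is still seated on the lock. I add a few degrees and check the torque against the stop.

Call:
step_arm([
  {"travel": [0, 0, 0], "angular": [0, 0, -0.04], "gripper": 0},
  {"travel": [0, 0, 0], "angular": [0, 0, -0.07], "gripper": 0},
  {"travel": [0, 0, 0], "angular": [0, 0, -0.07], "gripper": 0},
  {"travel": [0, 0, 0], "angular": [0, 0, -0.07], "gripper": 0},
])

```text
t: 16.25
tool_pos: [0.5502, -0.0572, 0.1239]
tool_rot: [2.399, 2.025, 0.001]
contact_force: [-1.1, 0.5, 6.7]
opening: 0.0087
grip_force: 60.5
```

```bash
python3 st.py; python3 -c "
from station import ctrl
o=ctrl.get_obs();print(o['effort'],o['q'])"
```

```text
16.25 [ 0.5502 -0.0572  0.1239] [2.399e+00 2.025e+00 1.000e-03] F [-1.1  0.5  6.7] M [-0.19  0.28  0.14] 0.0087 60.5
[  0.16536256 -29.5488739  -31.15520239   0.33208631  -0.33651478
   0.14957394] [-2.37716479e-01 -2.79990754e-02  1.87937267e+00 -9.12820938e-04
  1.28827788e+00 -6.91209234e-02]
```

The torque rose to 0.15 N m, above the spring's 0.08, so the plug is at its stop. I hold briefly to confirm, then hand in.

Call:
step_arm([
  {"travel": [0, 0, 0], "angular": [0, 0, 0], "gripper": 0},
  {"travel": [0, 0, 0], "angular": [0, 0, 0], "gripper": 0},
  {"travel": [0, 0, 0], "angular": [0, 0, 0], "gripper": 0},
  {"travel": [0, 0, 0], "angular": [0, 0, 0], "gripper": 0},
  {"travel": [0, 0, 0], "angular": [0, 0, 0], "gripper": 0},
])

```text
t: 16.75
tool_pos: [0.5501, -0.0572, 0.1239]
tool_rot: [2.399, 2.025, 0.001]
contact_force: [-1.6, -0.6, 7.3]
opening: 0.0086
grip_force: 60.5
```

```bash
python3 st.py; python3 -c "
from station import ctrl
print(ctrl.get_obs()['effort'][5]); print(ctrl.finish_job())"
```

```text
16.75 [ 0.5501 -0.0572  0.1239] [2.399e+00 2.025e+00 1.000e-03] F [-1.6 -0.6  7.3] M [-0.17  0.27  0.2 ] 0.0086 60.5
0.14654515776783228
the job is handed in; nothing more can be done
None
```

The green key is fully home in the caddy lock, turned a quarter turn clockwise to its stop (judged from the wrist torque) and still held in the grip. I handed the job in at about 17 s, without touching the orange key or the jars.

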